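Third hand at the hull jig

TASK

Take the white hull block with the blue-painted end and set it down lengthwise on the narrow raised rail of the wooden jig, centred across the rail, blue end towards the metal spring stop but not yet pushing it. Then slide it along, kept down on the rail, against the stop and press until the tip of the red pointer stands within the green band, never driving the stop to the end of its travel, and finish while still holding it there with that steady push, so that I can pin it. Leave the plain hull block and everything else on the table where they are.

Things in the scene. Friction and masses are not known exactly. Their poses are not given: they have to be found in the camera images.
- hull: The block to use: rigid white hull shape, 0.13 to 0.25 kg, standing on its flat underside; 36 mm thick (x), 120 long (y), 60 tall. Origin: centre of the underside. Its square +y end (y = 60 mm) is blue, a 20 mm blue section seen on top and sides. Full height for y = -20 to 60 mm; from there the top slopes to 30 mm at the nose (y = -60). Flat sides (x = -18, 18 mm), to grip from above.
- blue_end (a point): Centre of the blue end face of the hull block (60 mm along the block's +y, 30 mm above its underside).
- plain_hull: A second hull block of the same shape and size, all white with no blue; not to be used or moved. Origin: centre of its underside.
- jig: Wooden jig fixed to the table: plywood base 130 x 320 x 14 mm. Origin under the base on the rail's centre line, level with the table; +y runs along the rail towards the stop, x across it. Behind the stop a wooden housing 90 x 90 mm, y = 115 to 205 mm, top 120 mm above the table, with a white strip on top crossed by a green band 10 mm wide (y = 162 to 172 mm).
- rail: The narrow raised rail of the jig: a pale wooden bar 24 mm wide (jig x), 190 mm long (jig y = -95 to +95 mm), its top 70 mm above the table; fixed to the jig. Origin: centre of its underside, 14 mm above the table.
- rail_top (a point): Centre of the rail's top face, 70 mm above the table, at jig x = 0, y = 0.
- stop_face (a point): Centre of the front face of the stop, an upright aluminium plate 60 mm wide (jig x), 12 thick, 58 tall (72 to 130 mm above the table). Relaxed, the face is at jig y = 60 mm; it moves with the stop. A red pointer bar 10 mm wide runs back (+y) from the plate's top over the housing; its tip is 90 mm behind the face.
- stop (a joint): How far the spring stop is pushed back, m: 0 relaxed, 0.040 end of travel. Moves along jig +y. The spring gives 600 N/m (about 10 N at 0.017). The pointer tip stands in the green band from 0.012 (7 N) to 0.022 (13 N).
- tub: Blue open plastic tub 100 x 130 x 90 mm at the far side of the table; leave it. Origin: centre of its underside.
- tin: Steel tin 90 mm across, 110 mm tall, at the far side of the table; leave it. Origin: centre of its underside.
- brush: Paint brush lying on the table to the right; leave it. Origin: underside, about mid-length.
- screwdriver: Screwdriver with an orange handle lying on the table at the near right; leave it. Origin: underside, about mid-length.
- cork_block: Cork sanding block 80 x 50 x 35 mm near the robot; leave it. Origin: centre of its underside.
- offcut: Flat white offcut 90 x 140 x 30 mm to the right; leave it. Origin: centre of its underside.

How it is judged (in metres and radians):
On the way:
1. the block is set on the rail: bearing on it, upright, lengthwise within 0.12 rad, centred within 9 mm, blue end towards the stop, stop pushed back less than 6 mm (z of hull in the frame of jig between 0.066 and 0.075 m and x of hull in the frame of jig between -0.009 and 0.009 m and angle between hull's own z axis and vertical below 0.1 rad and angle between the y axis of hull and the y axis of jig, either way round below 0.12 rad and contact force between hull and rail above 0.1 N and value of joint stop below 0.006 m and y of blue_end in the frame of jig above -0.04 m and y of hull in the frame of jig between -0.1 and 0.01 m), for 0.2 s.
At the end, for the whole second after the job is handed in: Fingers still hold the blue-ended block; it bears on the rail, within 0.1 rad of upright, 0.12 rad of lengthwise, 9 mm of centred; its blue end presses the stop with 5 to 16 N, the stop back 11.5 to 22.5 mm (pointer in green); at rest; other loose things within 30 mm of their starts (z of hull in the frame of jig between 0.066 and 0.075 m and x of hull in the frame of jig between -0.009 and 0.009 m and angle between hull's own z axis and vertical below 0.1 rad and angle between the y axis of hull and the y axis of jig, either way round below 0.12 rad and contact force between hull and rail above 0.1 N and value of joint stop between 0.0115 and 0.0225 m and horizontal distance between blue_end and stop_face below 0.011 m and contact force between hull and stop between 5 and 16 N and contact force between the fingers and hull above 1 N and linear speed of hull below 0.02 m/s and distance of each of plain_hull, tub, tin, brush, screwdriver, cork_block, offcut from where it was at the start of the episode below 0.03 m); the arm keeps its last pose, push and grip.
It fails at once if the stop is driven to the end of its travel (over 36 mm) (value of joint stop above 0.036 m).
It fails at once if another loose thing is moved by more than 30 mm (distance of any of plain_hull, tub, tin, brush, screwdriver, cork_block, offcut from where it was at the start of the episode above 0.03 m).
It also fails if it takes over 42 s, if anything falls off the work surface, if the arm or the gripper's body presses on something with over 40 N, if the wrist force passes 120 N, or if a joint passes its speed limit or range.

ROBOT

A 6-joint arm with a two-finger parallel gripper is mounted at the origin on the work surface. World frame = base frame: x ahead of the robot, y to its left, z up, the work surface at z = 0. Lengths are in mm, angles in rad, forces in N, time in s.
With the tool pointing down it reaches from about 275 to 750 mm from the base axis. Payload 10.2 kg.
Tool frame: the origin (TCP) lies at the centre of the arm's flange, where the gripper is bolted on; the fingertips stand 173 mm ahead of it and the grasp point (between the pads) lies 155 mm ahead of it; z points along the fingers, y is the line along which they close (so a half turn about z gives the same grasp; the last joint's range is limited). The gripper opens to 85 mm and grips with 20 to 120 N. Pads are 22 mm wide; open, the fingers measure 114 mm over their backs; the gripper's body (76 mm by 85 mm) begins 54 mm behind the grasp point. The pads swing forward as they close: fully open they stand 13 mm farther back than shut.
Start: joints at [1.037, 0.313, 1.498, -0, 1.331, -0.223], TCP at [160.569, 499.85, 404.694] pointing down, gripper open.
Joint ranges: [-2.94, 2.94], [-0.97, 2.17], [0.19, 2.56], [-1.23, 4.37], [0.02, 3.11], [-2.88, 2.88]. Speed limits (rad/s): [2.39, 2.39, 3.01, 3.14, 3.14, 3.14].

INTERFACE

Orientations are given as a unit quaternion [w, x, y, z].
In Python, from rig import ctrl gives the robot as it stands.
- The arm moves only by the tool inch_along, called after "Emit:" by a JSON object that holds its "op" and its "data", one argument or row to a line. Schema: {"type":"object","properties":{"rows":{"type":"array","items":{"type":"array","items":{"type":"array","items":{"type":"number"},"minItems":6,"maxItems":6},"minItems":1,"maxItems":8},"minItems":1,"maxItems":1},"aperture":{"type":"number"},"clamp_n":{"type":"number"},"only":{"type":"string"},"quiet":{"type":"boolean"},"lines":{"type":"string"}},"required":["rows"],"additionalProperties":false}. rows is a list that holds a single list of rows (three levels of brackets), with 1 to 8 rows, each of 6 numbers: dx, dy, dz in parts of the range, where 1.0 means 500 mm, then a rotation vector rx, ry, rz in fractions of the full range, 1 being pi/2 rad; each row is the pose to reach, as a shift and turn from the pose commanded when the call began, along the tool's axes at that moment; what a row does not reach only later rows make up. A row lasts 1/10 s, in which the tool goes at most 50 mm and 0.15 rad, less where a joint would pass 70% of its speed; a pose out of reach is approached as far as the arm can. aperture is the opening from 0.0 (shut) to 1.0 (fully open), set as the call begins (left out keeps the last). The fingers move at their own pace and stop on an object; clamp_n is the grip in N (left out, the last holds). Time passes only in rows, so rows that do not move let the fingers close. The tool returns the time, the measured TCP pose, the force, the opening and the grip force at its end. only (a regular expression) keeps the lines of the reply that match it, lines (a string "A,B") keeps lines A to B, and quiet returns only ok. Input that does not fit is refused with a message, and nothing moves.
- ctrl.sense(): the state, without advancing time (a new reading comes with each control period).
- ctrl.capture(name): name is "side" or "top" or "wrist"; returns the picture (480x640x3 uint8, red, green, blue); there is no depth.
- ctrl.calibration(name): a dict with "fx", "fy", "cx", "cy" (pixels), "position" and "attitude" of the camera in the world. Camera axes: x right, y down, z forward; pixel columns grow to the right and rows downward; lengths in mm; the calibration is good to about 2 mm. A picture is of the moment at which its call begins: read the wrist's pose just before it. calibration takes no time and is no camera call; for the wrist camera it gives the pose at the moment of the call.
- ctrl.finish_job(): hands the job in; it is judged then, once.
The state is a dict: "time_s": time; "joints": joint angles; "dq": joint speeds; "tau": joint torques, N m; "eef_pos": TCP position; "ee_rot": TCP orientation; "force": force on the tool from outside, world axes, zero at the start; "wrist_torque": the same for the moment, N m; "grip_width": opening from 0.0 (shut) to 1.0 (fully open); "grip_force": force on a finger pad.
Only numpy, scipy, OpenCV 4.12 (cv2) and the standard library are available. Lean on these libraries where they do the work, as an engineer would, in place of code of your own. Each camera call takes 0.05 s, during which the arm holds its last target. There are 200 camera calls.

## Working session

There is one attempt and no reset: what is moved stays moved. The work goes in short steps, Python scripts to look and compute and a tool call to move; the robot and the scene stay as the last step left them, time stands still between calls to the robot, and variables do not carry over. Pictures are saved under pics/ and viewed, at most 10 in all, crops included, and the job is handed in when it is done.

```bash
mkdir -p pics; ls
```

Run:
```python
from rig import ctrl
import cv2,json
for n in("top","side"):
    im=ctrl.capture(n); cv2.imwrite(f"pics/{n}0.png",im[:,:,::-1]); c=ctrl.calibration(n); print(n,c)
s=ctrl.sense(); print(s["eef_pos"],s["ee_rot"],s["time_s"],s["force"])
print(ctrl.calibration("wrist"))
```

```text
pics
rig.py
top {'fx': 551.312403593044, 'fy': 551.312403593044, 'cx': 321.375882724041, 'cy': 235.52079484662983, 'position': array([ 408.14177277,  -69.52580204, 1310.1354065 ]), 'attitude': array([ 0.03969464, -0.6957749 ,  0.71580652, -0.04407537])}
side {'fx': 476.5208639686724, 'fy': 476.5208639686724, 'cx': 312.7559280989412, 'cy': 233.44061368287774, 'position': array([455.87063703, 682.86925517, 795.33395142]), 'attitude': array([ 0.02119069, -0.03974915,  0.91465489, -0.40171805])}
[160.55747206 499.81737872 404.17906817] [-2.08384510e-04  1.54789023e-01  9.87947372e-01 -5.51741875e-04] 0.1 [0.71294706 0.90672105 0.0298172 ]
{'fx': 343.4742514892333, 'fy': 343.4742514892333, 'cx': 318.4554512966688, 'cy': 241.75715454315636, 'position': array([ 94.95092989, 520.12585993, 373.53095197]), 'attitude': array([0.11165835, 0.80031443, 0.58366714, 0.07976151])}
```

View pics/top0.png

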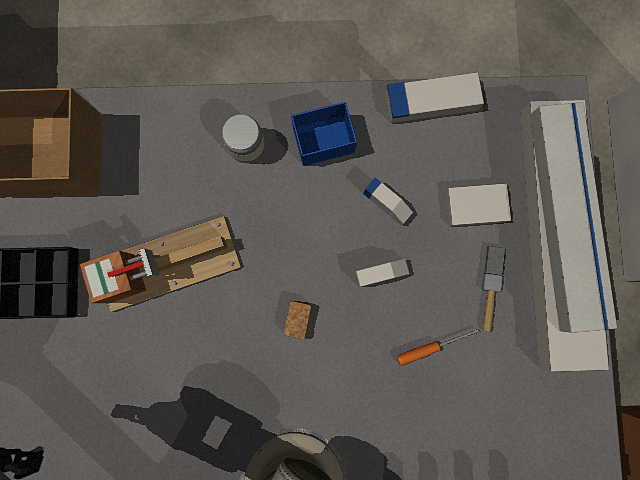

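View pics/side0.png

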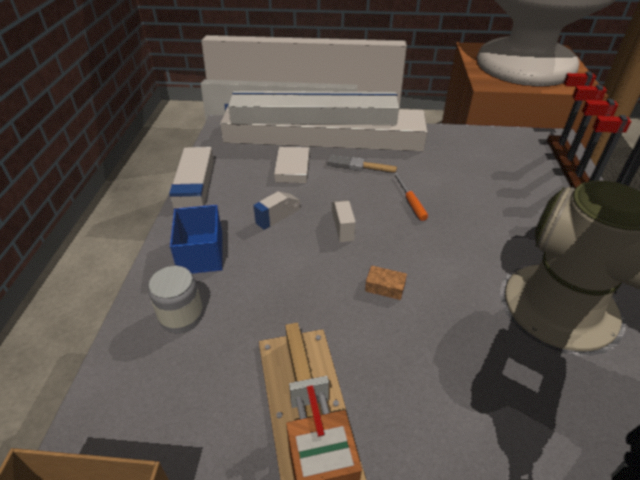

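The top view shows the hull at about (388,200) with its blue end at (373,187), and the plain hull at (383,272). The jig runs from (240,245) to (90,290), with its stop near (147,263). The side view shows the hull at (270,210) and the stop at (310,390). I'll enlarge both views for feature picking.

Create h.py:
```python
import numpy as np, cv2
from scipy.spatial.transform import Rotation as R
from rig import ctrl
def rot(q): return R.from_quat([q[1],q[2],q[3],q[0]])
def ray(c,uv):
    d=np.array([(uv[0]-c["cx"])/c["fx"],(uv[1]-c["cy"])/c["fy"],1.]); return np.array(c["position"]),rot(c["attitude"]).apply(d/np.linalg.norm(d))
def onz(c,uv,z):
    p,d=ray(c,uv); return p+d*(z-p[2])/d[2]
def tri(c1,a,c2,b):
    p,d=ray(c1,a); q,e=ray(c2,b); s=np.linalg.lstsq(np.c_[d,-e],q-p,rcond=None)[0]
    A,B=p+s[0]*d,q+s[1]*e; return (A+B)/2,np.linalg.norm(A-B)
def proj(c,P):
    v=rot(c["attitude"]).inv().apply(np.array(P)-c["position"]); return np.array([c["fx"]*v[0]/v[2]+c["cx"],c["fy"]*v[1]/v[2]+c["cy"]])
```

Run:
```python
import cv2,numpy as np
t=cv2.imread("pics/top0.png"); s=cv2.imread("pics/side0.png")
def z(im,x,y,w,h,k): return cv2.resize(im[y:y+h,x:x+w],None,fx=k,fy=k,interpolation=cv2.INTER_CUBIC)
a=np.hstack([z(t,355,170,67,60,6),z(s,240,180,67,60,6)])      # 402+402 x360
b=np.hstack([z(t,75,210,170,100,2.36),z(s,250,320,120,100,2.36)][:1])
cv2.imwrite("pics/c1.png",a[:, :800])
b=np.hstack([z(t,75,205,170,115,2.6),z(s,255,315,110,115,2.6)])
cv2.imwrite("pics/c2.png",b); print(b.shape)
```

```text
(299, 728, 3)
```

View pics/c1.png

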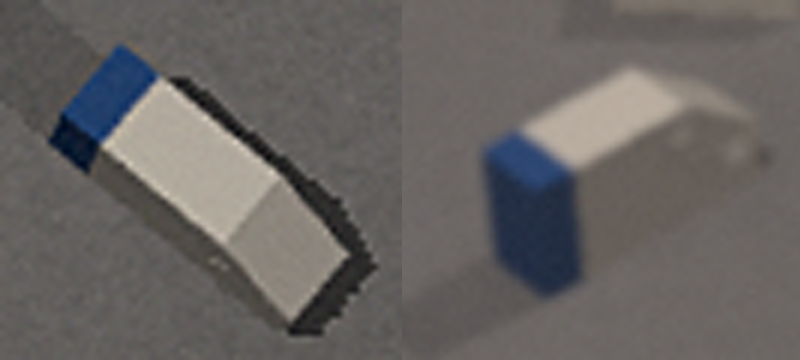

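View pics/c2.png

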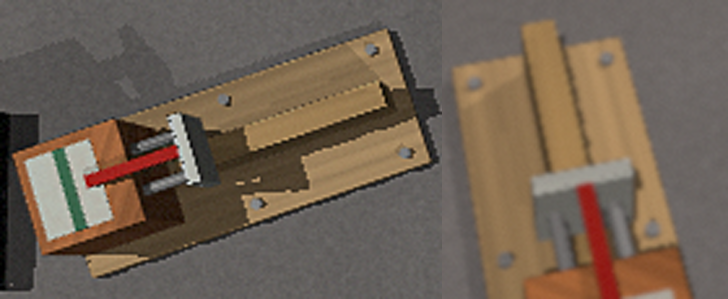

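The crops show the hull's top-face corners clearly: in the top view, blue-end corners (120,44) and (65,118), knee (282,178) and (226,242). They also show the rail end, the base corners and the pointer tip (87,180). Next I'll triangulate these.

Create m.py:
```python
from h import *
T=ctrl.calibration("top");S=ctrl.calibration("side")
f=lambda p,k,x,y,x0=0:((p[0]-x0+.5)/k-.5+x,(p[1]+.5)/k-.5+y)
t1=lambda p:f(p,6,355,170); s1=lambda p:f(p,6,240,180,402)
t2=lambda p:f(p,2.6,75,205); s2=lambda p:f(p,2.6,255,315,442)
np.set_printoptions(precision=1,suppress=True)
for n,a,b in(("Hfar",(120,44),(486,152)),("Hnear",(65,118),(545,190)),("bw far",(160,78),(522,134)),("bw near",(103,146),(580,168)),("knee far",(282,178),(630,66)),("knee near",(226,242),(686,102))):
    print(n,*tri(T,t1(a),S,s1(b)),onz(T,t1(a),60),onz(S,s1(b),60))
for n,a,b,z in(("rail e far",(380,84),(523,24),70),("rail e near",(387,104),(553,20),70),("base far",(388,28),(453,68),14),("base near",(432,160),(622,38),14)):
    print(n,*tri(T,t2(a),S,s2(b)) if b else "",onz(T,t2(a),z),onz(S,s2(b),z))
for n,a,z in(("base near+y",(95,277),14),("rail near edge",(250,150),70),("tip",(87,180),132),("house far -y",(120,120),120),("house far +y",(14,154),120),("house near +y",(42,252),120)): print(n,onz(T,t2(a),z))
```

```bash
python3 m.py
```

```text
Hfar [ 688.3 -206.6   58.9] 3.630611696414238 [ 690.  -206.4   60. ] [ 686.1 -205.    60. ]
Hnear [ 660.  -184.2   59.3] 3.2575853412088134 [ 661.5 -184.1   60. ] [ 658.1 -183.1   60. ]
bw far [ 675.6 -221.7   56.9] 2.3741536319723324 [ 676.2 -221.3   60. ] [ 673.5 -217.8   60. ]
bw near [ 648.3 -198.4   59.9] 3.7905419281450348 [ 650.2 -198.3   60. ] [ 646.3 -198.    60. ]
knee far [ 635.8 -266.5   60.2] 0.049485214240593295 [ 635.8 -266.5   60. ] [ 635.9 -266.7   60. ]
knee near [ 610.3 -243.9   60.5] 2.405412681803791 [ 611.6 -243.9   60. ] [ 609.1 -244.3   60. ]
rail e far [559.2 148.4  68.7] 0.6150251568360622 [558.7 148.1  70. ] [559.3 149.3  70. ]
rail e near [539.9 142.5  68.1] 2.7668757511110993 [541.1 142.2  70. ] [538.3 144.   70. ]
base far [616.1 150.7  11.2] 2.401988369090895 [616.9 150.3  14. ] [614.3 152.7  14. ]
base near [492.8 112.   10.6] 4.98180230607592 [495.  111.5  14. ] [490.1 114.7  14. ]
base near+y [398.9 413.8  14. ]
rail near edge [504.4 260.9  70. ]
tip [478.7 377.6 132. ]
house far -y [528.6 355.6 120. ]
house far +y [502.7 443.  120. ]
house near +y [421.3 418.1 120. ]
```

Create d.py:
```python
import sys
from h import *
x,y,z,yaw=map(float,sys.argv[1:5]); s=ctrl.sense()
np.set_printoptions(precision=3,suppress=True)
c=rot(s["ee_rot"]); a=np.radians(yaw); Y=np.array([np.cos(a),np.sin(a),0]); Z=np.array([0,0,-1.])
g=R.from_matrix(np.c_[np.cross(Y,Z),Y,Z])
print("d",c.inv().apply(np.array([x,y,z])-s["eef_pos"]),"rv",(c.inv()*g).as_rotvec(),"t",s["time_s"],"F",s["force"],"q",s["joints"])
```

```bash
python3 d.py 641.7 -233.3 320 -40.9
```

```text
d [-682.329 -550.733   84.651] rv [-0.001  0.001  1.974] t 0.1 F [0.713 0.907 0.03 ] q [ 1.037  0.313  1.498 -0.     1.331 -0.223]
```

The manual's scale: shifts go in shares of 500 mm and turns go in shares of pi/2 rad. Converting my numbers, -288 mm / 500 = -0.576, -232 mm / 500 = -0.464, 0.86 rad / 1.5708 = 0.5475.

Emit:
{"op": "inch_along", "data": {
  "rows": [
    [[-0.072,-0.058,0.008,0,0,0.0637],[-0.144,-0.116,0.018,0,0,0.1273],[-0.216,-0.174,0.026,0,0,0.191],[-0.288,-0.232,0.036,0,0,0.2546],[-0.36,-0.29,0.044,0,0,0.3183],[-0.432,-0.348,0.054,0,0,0.3947],[-0.504,-0.406,0.062,0,0,0.4711],[-0.576,-0.464,0.072,0,0,0.5475]]
  ],
  "aperture": 1.0
}}

```text
time_s: 0.9
eef_pos: [364.4, 189.1, 368.6]
ee_rot: [0.0, 0.555, 0.832, 0.0]
force: [-0.0, 0.3, -0.2]
grip_width: 0.995
grip_force: 0.0
```

```bash
python3 d.py 641.7 -233.3 320 -40.9
```

```text
d [-496.627   93.369   48.583] rv [ 0.    -0.     1.109] t 0.9 F [-0.016  0.285 -0.199] q [ 0.192  0.094  1.868  0.     1.179 -0.204]
```

Converted, -360 mm / 500 = -0.72, -315 mm / 500 = -0.63, 1.02 rad / 1.5708 = 0.6494.

Emit:
{"op": "inch_along", "data": {
  "rows": [
    [[-0.09,0.016,0.008,0,0,0.0764],[-0.18,0.034,0.018,0,0,0.1528],[-0.27,0.052,0.026,0,0,0.2355],[-0.36,0.068,0.036,0,0,0.3183],[-0.45,0.086,0.044,0,0,0.4011],[-0.54,0.102,0.054,0,0,0.4838],[-0.63,0.12,0.062,0,0,0.573],[-0.72,0.136,0.072,0,0,0.6494]]
  ]
}}

```text
time_s: 1.7
eef_pos: [567.4, -116.0, 332.2]
ee_rot: [-0.0, 0.89, 0.455, -0.0]
force: [1.6, 0.2, 0.7]
grip_width: 0.997
grip_force: 0.0
```

```bash
python3 d.py 641.7 -233.3 320 -40.9
```

```text
d [-51.568 128.945  12.14 ] rv [-0.001  0.     0.088] t 1.7 F [1.569 0.17  0.683] q [-0.404  0.493  1.43   0.     1.219  0.222]
```

Converted, 129 mm / 500 = 0.258, 126 mm / 500 = 0.252, 0.088 rad / 1.5708 = 0.056.

Emit:
{"op": "inch_along", "data": {
  "rows": [
    [[-0.036,0.086,0.008,0,0,0.0191],[-0.072,0.172,0.016,0,0,0.0382],[-0.102,0.252,0.024,0,0,0.056],[-0.103,0.258,0.024,0,0,0.056],[-0.103,0.258,0.024,0,0,0.056],[-0.103,0.258,0.024,0,0,0.056]]
  ]
}}

```text
time_s: 2.3
eef_pos: [641.5, -230.1, 320.7]
ee_rot: [-0.0, 0.908, 0.419, -0.0]
force: [-1.4, 0.3, -0.2]
grip_width: 1.002
grip_force: 0.0
```

```bash
python3 d.py 641.7 -233.3 190 -40.9
```

Run:
```python
from h import *
c=ctrl.calibration("wrist"); im=ctrl.capture("wrist"); cv2.imwrite("pics/w1.png",im[:,:,::-1])
u=np.array([.6545,.756,0]);v=np.array([-.756,.6545,0]);o=np.array([635.2,-240.9,0])
for y,x,z in((60,18,60),(60,-18,60),(-20,18,60),(-20,-18,60),(40,18,60),(40,-18,60)): print(y,x,proj(c,o+u*y-v*x+[0,0,z]).round(1))
```

```text
d [ -2.303   2.339 130.731] rv [-0.001 -0.     0.007] t 2.3 F [-1.354  0.286 -0.244] q [-0.516  0.729  1.064  0.     1.349  0.191]
60 18 [348.9 176.9]
60 -18 [294.5 176.6]
-20 18 [345.6 288.9]
-20 -18 [295.9 288.6]
40 18 [348.  206.9]
40 -18 [294.8 206.5]
```

View pics/w1.png

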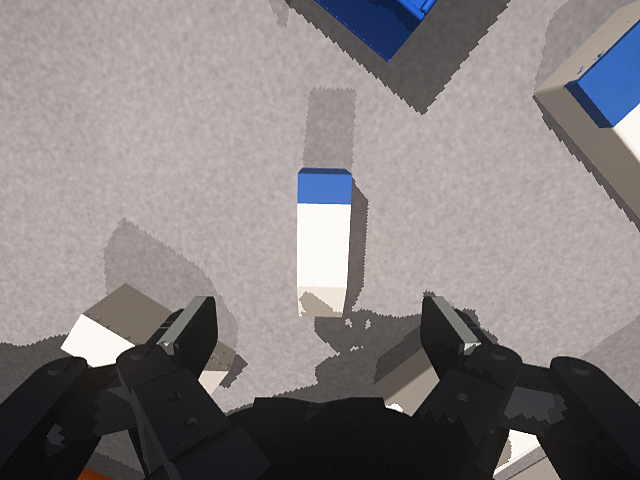

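The wrist view puts the blue-end corners at (298,174) and (352,174), against a prediction of (294.5,176.6) and (349,177). That means a shift of about 2 mm, so the grasp target becomes (644,-233.5).

Converted, 130 mm / 500 = 0.26, 120 mm / 500 = 0.24.

```bash
python3 d.py 644.2 -233.5 190 -40.9
```

```text
d [ -0.991   4.438 131.165] rv [-0.    -0.     0.007] t 2.35 F [-0.647 -0.081 -0.182] q [-0.516  0.729  1.064  0.     1.349  0.191]
```

Emit:
{"op": "inch_along", "data": {
  "rows": [
    [[-0.008,0.004,0.05,0,0,0],[-0.008,0.001,0.12,0,0,0],[-0.008,0.001,0.19,0,0,0],[-0.008,0.001,0.24,0,0,0],[-0.008,0.001,0.26,0,0,0],[-0.008,0.001,0.26,0,0,0]]
  ]
}}

```text
time_s: 2.95
eef_pos: [639.3, -233.7, 190.4]
ee_rot: [-0.001, 0.908, 0.419, -0.0]
force: [-0.1, 0.8, -0.3]
grip_width: 1.0
grip_force: 0.0
```

```bash
python3 d.py 644.2 -233.5 190 -40.9
```

```text
d [3.292 3.577 0.358] rv [-0.001  0.     0.007] t 2.95 F [-0.13   0.837 -0.304] q [-0.522  0.864  1.175  0.     1.104  0.185]
```

Converted, 3.6 mm / 500 = 0.0072, 3.3 mm / 500 = 0.0066, 0.007 rad / 1.5708 = 0.0045.

Emit:
{"op": "inch_along", "data": {
  "rows": [
    [[0.0066,0.0072,0,0,0,0.0045],[0.0066,0.0072,0,0,0,0.0045]]
  ]
}}

```text
time_s: 3.15
eef_pos: [645.2, -234.2, 192.8]
ee_rot: [0.001, 0.91, 0.415, 0.001]
force: [-0.4, 0.2, 0.4]
grip_width: 0.998
grip_force: 0.0
```

Emit:
{"op": "inch_along", "data": {
  "rows": [
    [[0,0,0,0,0,0],[0,0,0,0,0,0],[0,0,0,0,0,0],[0,0,0,0,0,0],[0,0,0,0,0,0],[0,0,0,0,0,0],[0,0,0,0,0,0],[0,0,0,0,0,0]]
  ],
  "aperture": 0.0,
  "clamp_n": 50
}}

```text
time_s: 3.95
eef_pos: [644.4, -234.3, 191.1]
ee_rot: [0.0, 0.91, 0.415, 0.0]
force: [-1.5, 1.2, 5.8]
grip_width: 0.415
grip_force: 51.7
```

```bash
python3 d.py 644.2 -233.5 340 -40.9
```

```text
d [   0.491   -0.64  -148.945] rv [ 0.    -0.    -0.001] t 3.95 F [-1.451  1.222  5.766] q [-0.519  0.873  1.155 -0.     1.113  0.196]
```

Converted, -150 mm / 500 = -0.3, -110 mm / 500 = -0.22.

Emit:
{"op": "inch_along", "data": {
  "rows": [
    [[0,0,-0.02,0,0,0],[0,0,-0.07,0,0,0],[0,0,-0.14,0,0,0],[0,0,-0.22,0,0,0],[0,0,-0.29,0,0,0],[0,0,-0.3,0,0,0]]
  ]
}}

```text
time_s: 4.55
eef_pos: [644.5, -234.3, 345.8]
ee_rot: [0.003, 0.91, 0.415, 0.002]
force: [-0.2, 0.4, -2.0]
grip_width: 0.415
grip_force: 51.2
```

```bash
python3 d.py 528.5 217.2 340 17.2
```

```text
d [ 264.895 -383.588    3.235] rv [ 0.008  0.003 -1.015] t 4.55 F [-0.158  0.411 -1.959] q [-0.519  0.72   1.015  0.     1.398  0.196]
```

Converted, -262 mm / 500 = -0.524, -241 mm / 500 = -0.482, -0.76 rad / 1.5708 = -0.4838.

Emit:
{"op": "inch_along", "data": {
  "rows": [
    [[0.024,-0.034,0,0,0,-0.0318],[0.072,-0.104,0,0,0,-0.0955],[0.124,-0.18,0,0,0,-0.1655],[0.176,-0.256,0,0,0,-0.2355],[0.228,-0.332,0,0,0,-0.3056],[0.28,-0.408,0,0,0,-0.3756],[0.332,-0.482,0,0,0,-0.4456],[0.36,-0.524,0,0,0,-0.4838]]
  ]
}}

```text
time_s: 5.35
eef_pos: [563.2, 76.3, 339.4]
ee_rot: [-0.001, 0.689, 0.725, -0.001]
force: [-0.3, 0.1, -2.0]
grip_width: 0.419
grip_force: 51.2
```

```bash
python3 d.py 528.5 217.2 340 17.2
```

```text
d [142.445 -27.51   -0.423] rv [-0.003 -0.001 -0.249] t 5.35 F [-0.289  0.116 -2.032] q [-0.071  0.464  1.456  0.001  1.225 -0.123]
```

Converted, 142.5 mm / 500 = 0.285, 135 mm / 500 = 0.27, -0.249 rad / 1.5708 = -0.1585.

Emit:
{"op": "inch_along", "data": {
  "rows": [
    [[0.072,-0.014,0,0,0,-0.0446],[0.152,-0.03,0,0,0,-0.0891],[0.224,-0.044,0,0,0,-0.1273],[0.27,-0.052,0,0,0,-0.1528],[0.285,-0.055,0,0,0,-0.1585],[0.285,-0.055,0,0,0,-0.1585],[0.285,-0.055,0,0,0,-0.1585]]
  ]
}}

```text
time_s: 6.05
eef_pos: [530.9, 213.7, 340.1]
ee_rot: [-0.0, 0.596, 0.803, -0.0]
force: [-0.0, -0.0, -2.3]
grip_width: 0.414
grip_force: 51.2
```

```bash
python3 d.py 528.5 217.2 340 17.2
```

Run:
```python
from h import *
for n in("wrist","top"): cv2.imwrite(f"pics/{n}2.png",ctrl.capture(n)[:,:,::-1])
t=cv2.imread("pics/top2.png"); w=cv2.imread("pics/wrist2.png")
a=cv2.resize(t[205:320,75:245],None,fx=2.6,fy=2.6,interpolation=cv2.INTER_CUBIC)
b=cv2.resize(w,(352,264)); b=cv2.copyMakeBorder(b,0,35,0,0,0); cv2.imwrite("pics/c3.png",np.hstack([a,b]))
```

```text
d [ 4.076 -1.288  0.141] rv [-0.001  0.    -0.008] t 6.05 F [-0.037 -0.019 -2.267] q [ 0.178  0.471  1.443 -0.     1.229 -0.114]
```

View pics/wrist2.png

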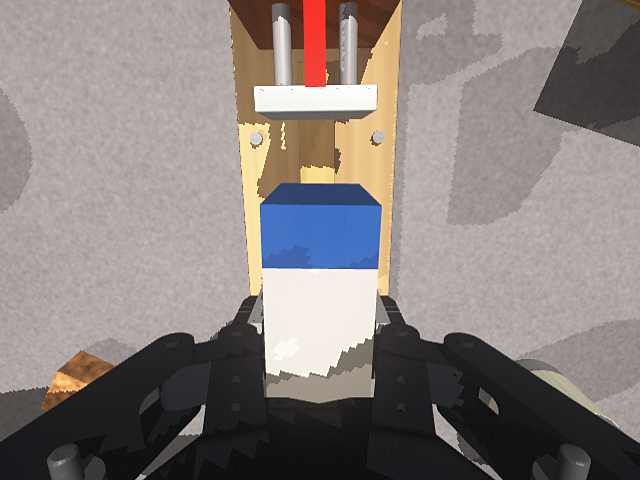

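The wrist view shows the plate top spanning columns 254–377, the hull's blue top edge spanning 260–382 at row 205, and the rail at about 300–337 around row 165. I'll put these in jig-lateral terms.

Run:
```python
from h import *
np.set_printoptions(precision=1,suppress=True)
c=ctrl.calibration("wrist"); s=ctrl.sense(); o=np.array([523,236.2]);a=np.radians(107.2);v=np.array([np.cos(a),np.sin(a)]);x=np.array([v[1],-v[0]])
J=lambda P:np.array([(P[:2]-o)@x,(P[:2]-o)@v,P[2]])
zt=s["eef_pos"][2]-191+60
for n,p,z in(("plateL",(254,88),130),("plateR",(376,86),130),("plateL front",(258,118),130),("plateR front",(376,118),130),("ptr",(315,80),132),("ptr far",(314.5,5),132),("railL",(300,165),70),("railR",(338,165),70),("baseL",(237,80),14),("baseR",(397,80),14),("baseL2",(249,290),14),("baseR2",(390,260),14),("hullL",(260.5,205),zt),("hullR",(381.5,205),zt),("hl2",(263.5,267),zt),("hr2",(379.5,267),zt)):
    print(n,J(onz(c,p,z)))
print(J(s["eef_pos"]))
```

```text
plateL [-29.8  70.4 130. ]
plateR [ 29.   70.8 130. ]
plateL front [-28.7  56.7 130. ]
plateR front [ 29.5  56.2 130. ]
ptr [ -0.3  73.3 132. ]
ptr far [ -0.2 104.3 132. ]
railL [-11.7  30.5  70. ]
railR [14.2 30.3 70. ]
baseL [-63.   93.3  14. ]
baseR [63.3 92.3 14. ]
baseL2 [-64.9 -86.2  14. ]
baseR2 [ 65.1 -57.7  14. ]
hullL [-16.1  26.9 209.4]
hullR [ 19.6  26.6 209.4]
hl2 [-16.2   7.5 209.4]
hr2 [ 19.7   7.3 209.4]
[  0.9 -24.1 340.4]
```

View pics/c3.png

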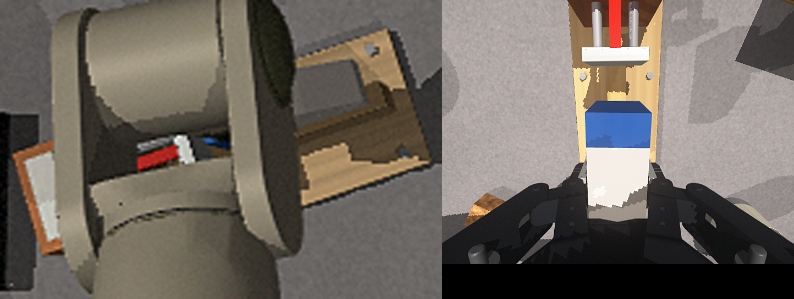

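The second picture shows the same thing: the block is aligned over the rail, about 1.7 mm off centre. I'll shift it and go down.

```bash
python3 d.py 528.7 214.9 264 17.2
```

```text
d [ 2.086 -1.774 76.422] rv [-0.     0.    -0.008] t 6.15 F [-0.268  0.176 -1.592] q [ 0.178  0.471  1.442 -0.     1.229 -0.114]
```

Converted, 74 mm / 500 = 0.148, 72 mm / 500 = 0.144, -0.004 rad / 1.5708 = -0.0025.

Emit:
{"op": "inch_along", "data": {
  "rows": [
    [[0.004,-0.0034,0.03,0,0,-0.0025],[0.004,-0.0034,0.08,0,0,-0.0025],[0.004,-0.0034,0.124,0,0,-0.0025],[0.004,-0.0034,0.144,0,0,-0.0025],[0.004,-0.0034,0.148,0,0,-0.0025],[0.004,-0.0034,0.148,0,0,-0.0025]]
  ]
}}

```text
time_s: 6.75
eef_pos: [528.8, 215.7, 267.3]
ee_rot: [0.0, 0.595, 0.804, 0.0]
force: [0.2, 0.6, -1.4]
grip_width: 0.414
grip_force: 51.1
```

```bash
python3 d.py 528.7 214.9 261 17.2
```

```text
d [-0.695 -0.333  6.269] rv [ 0.001  0.    -0.003] t 6.75 F [ 0.222  0.58  -1.369] q [ 0.182  0.551  1.524 -0.     1.066 -0.115]
```

Converted, 7 mm / 500 = 0.014, 6 mm / 500 = 0.012.

Emit:
{"op": "inch_along", "data": {
  "rows": [
    [[0,0,0.004,0,0,0],[0,0,0.008,0,0,0],[0,0,0.012,0,0,0],[0,0,0.014,0,0,0],[0,0,0.014,0,0,0],[0,0,0.014,0,0,0]]
  ]
}}

```text
time_s: 7.35
eef_pos: [528.5, 216.0, 261.0]
ee_rot: [0.0, 0.594, 0.804, 0.0]
force: [-3.8, -0.2, 8.4]
grip_width: 0.416
grip_force: 52.3
```

```bash
python3 d.py 528.7 214.9 261 17.2
```

```text
d [-1.111 -0.14   0.003] rv [ 0.001  0.    -0.002] t 7.35 F [-3.809 -0.229  8.35 ] q [ 0.183  0.559  1.529 -0.     1.052 -0.115]
```

Converted, 24 mm / 500 = 0.048, 20 mm / 500 = 0.04.

Emit:
{"op": "inch_along", "data": {
  "rows": [
    [[0,0,0,0,0,0],[0,0,0,0,0,0],[0.01,0,0,0,0,0],[0.02,0,0,0,0,0],[0.03,0,0,0,0,0],[0.04,0,0,0,0,0],[0.048,0,0,0,0,0],[0.048,0,0,0,0,0]]
  ]
}}

```text
time_s: 8.15
eef_pos: [521.8, 239.1, 261.1]
ee_rot: [0.001, 0.594, 0.804, 0.001]
force: [0.0, -1.0, 5.4]
grip_width: 0.416
grip_force: 51.9
```

Run:
```python
from h import *
np.set_printoptions(precision=1,suppress=True)
s=ctrl.sense();o=np.array([523,236.2]);a=np.radians(107.2);v=np.array([np.cos(a),np.sin(a)]);x=np.array([v[1],-v[0]]);P=s["eef_pos"][:2]-o
print(P@x,P@v,s["force"],s["force"][:2]@v)
```

```text
-0.2517672070552679 3.1172726950284915 [ 0.  -1.   5.4] -0.965978585411904
```

Converted, 18 mm / 500 = 0.036, 15 mm / 500 = 0.03.

Emit:
{"op": "inch_along", "data": {
  "rows": [
    [[0.006,0,0,0,0,0],[0.012,0,0,0,0,0],[0.018,0,0,0,0,0],[0.024,0,0,0,0,0],[0.03,0,0,0,0,0],[0.036,0,0,0,0,0],[0.036,0,0,0,0,0],[0.036,0,0,0,0,0]]
  ]
}}

```text
time_s: 8.95
eef_pos: [516.9, 255.4, 261.1]
ee_rot: [0.002, 0.594, 0.804, 0.001]
force: [1.6, -7.2, 5.6]
grip_width: 0.42
grip_force: 51.8
```

Create f.py:
```python
from h import *
import sys
np.set_printoptions(precision=1,suppress=True)
s=ctrl.sense();o=np.array([523,236.2]);a=np.radians(107.2);v=np.array([np.cos(a),np.sin(a)]);x=np.array([v[1],-v[0]]);P=s["eef_pos"][:2]-o
print(P@x,P@v,s["eef_pos"][2],s["force"],s["force"][:2]@v)
w=ctrl.capture("wrist"); cv2.imwrite(f"pics/{sys.argv[1]}.png",w[:,:,::-1])
```

```bash
python3 f.py w3
```

```text
-0.157720753728543 20.1687998063353 261.0576983043106 [ 1.6 -7.2  5.6] -7.321121551901785
```

View pics/w3.png

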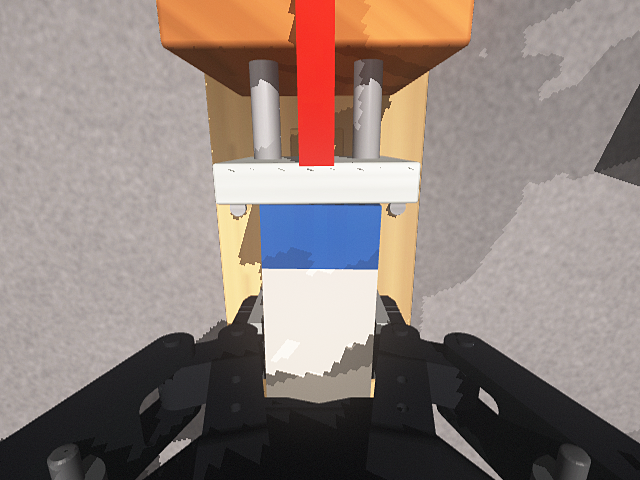

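The block is against the plate (hull columns 261–381, plate 214–419, face at row 203) and centred within about 1.5 mm. The stop is at about 10.8 mm, so I'll advance 6 mm more.

Converted, 6.3 mm / 500 = 0.0126, 4.5 mm / 500 = 0.009.

Emit:
{"op": "inch_along", "data": {
  "rows": [
    [[0.003,0,0,0,0,0],[0.006,0,0,0,0,0],[0.009,0,0,0,0,0],[0.012,0,0,0,0,0],[0.0126,0,0,0,0,0],[0.0126,0,0,0,0,0],[0.0126,0,0,0,0,0],[0.0126,0,0,0,0,0]]
  ]
}}

```text
time_s: 9.8
eef_pos: [515.3, 260.8, 261.1]
ee_rot: [0.002, 0.594, 0.804, -0.0]
force: [3.0, -13.1, 6.7]
grip_width: 0.415
grip_force: 51.7
```

```bash
python3 f.py w4
```

Run:
```python
from h import *
t=ctrl.capture("top")[:,:,::-1]; s=ctrl.capture("side")[:,:,::-1]
z=lambda im,x,y,w,h:cv2.resize(im[y:y+h,x:x+w],None,fx=4,fy=4,interpolation=cv2.INTER_CUBIC)
cv2.imwrite("pics/c5.png",np.hstack([z(t,75,235,90,120),z(s,270,360,110,120)]))
```

```text
-0.1174412196699377 25.764098709233693 261.0687698112583 [  3.  -13.1   6.7] -13.43421001048102
```

View pics/c5.png

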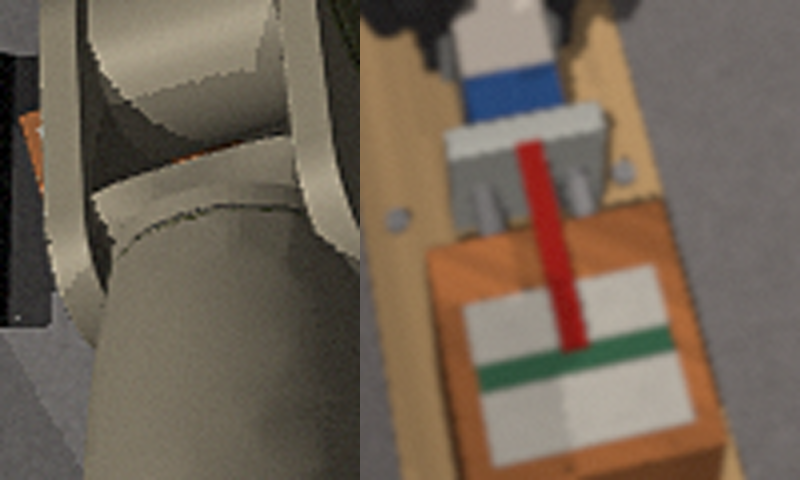

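The side view shows the pointer tip at crop pixel (575,351), over the green band, which spans about rows 345–375 there. I'll check this numerically against the band edges and read the force again.

Emit:
{"op": "inch_along", "data": {
  "rows": [
    [[0,0,0,0,0,0],[0,0,0,0,0,0],[0,0,0,0,0,0],[0,0,0,0,0,0],[0,0,0,0,0,0]]
  ]
}}

```text
time_s: 10.45
eef_pos: [515.3, 260.8, 261.1]
ee_rot: [0.002, 0.594, 0.804, -0.0]
force: [1.8, -12.1, 6.9]
grip_width: 0.414
grip_force: 51.7
```

Run:
```python
from h import *
np.set_printoptions(precision=1,suppress=True)
c=ctrl.calibration("side");o=np.array([523,236.2]);a=np.radians(107.2);v=np.array([np.cos(a),np.sin(a)])
f=lambda X,Y:((X-360+.5)/4-.5+270,(Y+.5)/4-.5+360)
for n,p,z in(("tip",(575,351),130),("tip",(575,351),127),("band near",(537,353),121),("band far",(537,380),121),("band near R",(640,334),121),("band far R",(640,356),121)): print(n,(onz(c,f(*p),z)[:2]-o)@v)
for i in range(5):
    s=ctrl.sense(); ctrl.capture("side"); print(s["eef_pos"],s["force"],s["force"][:2]@v)
```

```text
tip 168.99072267021108
tip 167.73923034405783
band near 163.09258407602326
band far 172.19216240505045
band near R 164.2838333074389
band far R 171.75368692468015
[515.3 260.8 261.1] [  1.8 -12.1   6.9] -12.0631575188019
[515.3 260.8 261.1] [  2.2 -13.3   6.4] -13.331574155647754
[515.3 260.8 261.1] [  3.1 -12.9   7.3] -13.250667242732817
[515.3 260.8 261.1] [  2.  -13.2   5.6] -13.193612272002664
[515.3 260.8 261.1] [  2.3 -13.5   6.2] -13.564313494832051
```

```bash
python3 -c "
from rig import ctrl
print(ctrl.finish_job())"
```

```text
the job is handed in; nothing more can be done
None
```

I've handed the job in with the blue-ended hull block still gripped on the rail, pressing the stop back about 17–18 mm (about 11 N); the pointer tip stands in the green band.

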